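Third hand: hold the hanging rail of a spice rack tight in its rebates

TASK

I am building the small spice rack that lies face down on the work board: its lower rail is screwed on and the loose drilled rail now goes into the two empty rebates at the end nearest you. Pick up the rail, lay it across both side panels so that it lies flat on the rebate floors with its ends flush with the outsides of the panels, and push it squarely up against both rebate shoulders with a steady force of about 12 N in all, shared evenly between the two. Do not let go: finish while you are still gripping the rail and pressing it there, so that I can drive the screws, and leave the screwdriver, the spice jar and the sanding block where they are.

Things in the scene. Friction and masses are not known exactly. Their poses are not given: they have to be found in the camera images.
- rail: loose softwood rail (plain batten), 20.6 mm wide (its x), 208 long (y), 12.6 thick (z), 25 to 50 g, lying flat on the table left or right of the rack, roughly lengthwise to the robot; the same either way round; a small dark screw hole near each end. Origin: centre of its underside. Grasp it across its width at mid length, there is room for a finger on either side when seated.
- rack: brown wooden rack fixed fast on a 12 mm plywood board. Origin: on the table under its middle; x points from the empty rebates (end near the robot) to the fitted lower rail, z up; yaw within 0.3 rad of the world's. Side panels 12 mm thick, 160 long (x +-80), outsides at y +-104, tops at z 92 mm. Between them it is open down to the board from x -80 to a shelf at x 41, but for a low rod
- seat (a point): point half-way between the two shoulder faces, at the height of the rebate floors (79 mm above the table); axes as the rack's. In these axes the seated rail has its origin at x = -10.3 mm, y = 0, z = 0 and its length along y; push it towards +x.
- left_shoulder: upper part of the left (+y) side panel. Its end face towards -x is the shoulder; before it lies the rebate, 22 mm long in x, 13 mm deep, open upwards, to -x and to both sides. Rigid, part of the rack. Origin: foot of that face, in the panel's middle plane (rack x -58, y 98, z 79 mm); axes as the rack's.
- right_shoulder: the same on the right (-y) panel (rack x -58, y -98, z 79 mm). Rack and rail are stiff, so after contact the push grows with little travel, as far as the arm itself gives. Wood rubs on wood (friction about 0.6): weight borne down on the rebate floors eats up the push, so let the rail rest only lightly on them, and keep it square so that both shoulders share the push.
- screwdriver: bystander: red-handled screwdriver, 23 x 164 x 22 mm, lying flat on the other side of the rack from the rail. Origin: centre of its underside, y lengthwise.
- spice_jar: bystander: spice jar with a yellow cap, diameter 42 mm, 96 mm tall, standing on the left behind. Origin: centre of its foot.
- sanding_block: bystander: sanding block, 61 x 100 x 27 mm, lying flat on the right behind. Origin: centre of its underside.
Things that resemble listed ones, but are neither listed nor needed, are in the scene too. Leave any yellow look-alike of the rail alone.

How it is judged:
By the outcome, as a careful person would: the job done as asked, in the order asked, and still so for the second after the job is handed in, while the arm keeps its last pose, push and grip.
It also fails if it takes over 48 s, if anything falls off the work surface, if the arm or the gripper's body presses on something with over 40 N, if the wrist force passes 120 N, or if a joint passes its speed limit or range.

ROBOT

A 7-joint arm with a two-finger parallel gripper is mounted at the origin on a cart in front of the work surface, level with it; the furniture and walls round the work are solid. World frame = base frame: x ahead of the robot, y to its left, z up, the work surface at z = 0. Lengths are in m, angles in rad, forces in N, time in s.
With the tool pointing down it reaches from about 0.4 to 0.85 m from the base axis. Payload 4.5 kg.
Tool frame: the origin (TCP) lies midway between the tips of the shut fingers; the grasp point (between the pads) lies r.grip_point_offset behind it (r.grip_point_offset is the distance from the TCP to the grasp point, in m); z points along the fingers, y is the line along which they close (so a half turn about z gives the same grasp; the last joint's range is limited). The gripper opens to 88 mm and grips with 3 to 60 N. Pads are 18 mm wide; open, the fingers measure 123 mm over their backs; the gripper's body (75 mm by 187 mm) begins 45 mm behind the grasp point.
Start: joints at [1.224, 0.689, -0.195, 1.565, 0.157, 0.902, -0.215], TCP at [0.232, -0.58, 0.239] pointing down, gripper open.
Joint ranges: [-3.01, 3.01], [-0.46, 2.08], [-1.47, 1.51], [0.13, 2.56], [-1, 4.14], [0.04, 2.09], [-2.66, 2.66]. Speed limits (rad/s): [2.57, 2.57, 3.14, 3.14, 3.14, 3.14, 3.14].

INTERFACE

Orientations are given as a unit quaternion [x, y, z, w].
In Python, from plant import r gives the robot as it stands.
- The arm moves only by the shell command python3 -m jog 'ROWS' [FORCE]. ROWS is JSON, a list of rows, each an object of numbers: "wx", "wy", "wz": the turn, a rotation vector about the world's x, y, z as a fraction of full scale; "dx", "dy", "dz": the shift along the world's x, y, z as a fraction of full scale; "hand": the closure, from 0 (fully open) to 1 (shut). In form: [{"wx": .., "wy": .., "wz": .., "dx": .., "dy": .., "dz": .., "hand": ..}, ...]. A call has 1 to 5 rows; each row shifts and turns the commanded pose from where the row before left it; what a row does not reach is not made up. Full scale, the value 1, is 0.25 m for a shift and 2 rad for a turn. A row lasts 1/12 s, in which the tool goes at most 41.7 mm and 7.16 degrees, less where a joint would pass 70% of its speed; a pose out of reach is approached as far as the arm can. A call with a number of a shift or a turn outside -1 to 1 is refused whole. A call with a gripper value outside its range is refused whole. The fingers move at their own pace and stop on an object; FORCE is the grip in N (left out, the last holds). Time passes only in rows, so rows that do not move let the fingers close. It gives the time, the measured TCP pose, the force, the opening and the grip force at its end, in the units of the state.
- r.get_state(): the state, without advancing time (a new reading comes with each control period).
- r.snapshot(name): name is "scene" or "top"; returns the picture (480x640x3 uint8, red, green, blue); there is no depth.
- r.camera_info(name): a dict with "mtx" (3x3 intrinsics, pixels), "k1" (the pictures are not rectified: a ray, as slopes to the right and down, at radius r is drawn at 1 + k1 r^2 times it, then the intrinsics apply), "R" (3x3) and "t" (3): a world point X has camera coordinates R X + t. Camera axes: x right, y down, z forward; pixel columns grow to the right and rows downward; lengths in m; the calibration is good to about 2 mm. A picture is of the moment at which its call begins. camera_info takes no time and is no camera call.
- r.finish_job(): hands the job in; it is judged then, once.
Trained networks look in the newest picture that a camera, given by its name, has taken for a name from the list of things; names that differ only in an ending like _2 or _b are one class to them, and where a whole thing is asked for, a point or a joint stands for the part that bears it (a point fixed in the world has none). Each returns a list of dicts, best first, with "p" (0 to 1); they miss things now and then, are a little off and sometimes report something else, mostly with a low value. They report only what shows in the picture. A call takes as long as a camera call. They do not tell look-alikes from the thing itself.
- r.search_frame(camera, query): "bbox" ([left, top, right, bottom] in pixels, round what is visible of it).
- r.masks_of(camera, query): "region" (480x640 bool, what is visible of it) and "bbox" ([left, top, right, bottom] in pixels, round what is visible of it).
The state is a dict: "clock": time; "q": joint angles; "qd": joint speeds; "joint_torque": joint torques, N m; "tool_pos": TCP position; "eef_rot": TCP orientation; "contact_force": force on the tool from outside, world axes, zero at the start; "moment": the same for the moment, N m; "opening": opening from 0.0 (shut) to 1.0 (fully open); "finger_force": force on a finger pad.
Only numpy, scipy, OpenCV 4.12 (cv2) and the standard library are available. Lean on these libraries where they do the work, as an engineer would, in place of code of your own. Each camera call takes 0.05 s, during which the arm holds its last target. There are 200 camera calls.

## Working session

There is one attempt and no reset: what is moved stays moved. The work goes in short steps, Python scripts to look and compute and a shell command to move; the robot and the scene stay as the last step left them, time stands still between calls to the robot, and variables do not carry over. Pictures are saved under pics/ and viewed, at most 10 in all, crops included, and the job is handed in when it is done.

```bash
mkdir -p pics; ls; python3 - <<'E'
from plant import r
import cv2,numpy as np
s=r.get_state()
print({k:np.round(v,3).tolist() for k,v in s.items()}, r.grip_point_offset)
for c in("scene","top"):
    im=r.snapshot(c); cv2.imwrite(f"pics/{c}0.png",im[:,:,::-1]); np.save(f"pics/{c}0.npy",im)
    i=r.camera_info(c); print(c,{k:np.round(v,4).tolist() for k,v in i.items()})
    for n in("rail","rack","left_shoulder"):
        for d in r.masks_of(c,n)[:3]:
            m=d["region"]; print(c,n,round(d["p"],2),np.round(d["bbox"],1).tolist(),m.sum())
E
```

```text
pics
{'clock': 0.0, 'q': [1.224, 0.69, -0.195, 1.566, 0.157, 0.902, -0.215], 'qd': [0.0, 0.001, -0.001, 0.002, 0.001, 0.002, -0.0], 'joint_torque': [0.0, -52.756, -1.267, -15.343, -0.053, 0.007, 0.0], 'tool_pos': [0.232, -0.58, 0.238], 'eef_rot': [0.982, 0.189, -0.0, -0.001], 'contact_force': [0.124, -0.294, 0.065], 'moment': [-0.014, -0.028, -0.004], 'finger_force': 0.0, 'opening': 0.999} 0.0187
scene {'mtx': [[595.5336, 0.0, 319.3829], [0.0, 595.5336, 245.0676], [0.0, 0.0, 1.0]], 'k1': -0.1501, 'R': [[-0.8634, -0.5045, 0.0042], [-0.3813, 0.6471, -0.6602], [0.3303, -0.5716, -0.7511]], 't': [0.5403, 0.1591, 1.6039]}
scene rail 0.91 [253.6, 358.4, 292.4, 433.0] 763
scene rail 0.72 [245.3, 316.9, 323.2, 348.5] 690
scene rack 0.83 [273.1, 199.6, 368.6, 286.6] 5291
top {'mtx': [[509.387, 0.0, 315.4914], [0.0, 509.387, 244.4211], [0.0, 0.0, 1.0]], 'k1': 0.0216, 'R': [[0.0132, -0.9996, 0.0252], [-0.9834, -0.0175, -0.1805], [0.1809, -0.0224, -0.9832]], 't': [0.1117, 0.578, 1.1541]}
top rail 0.98 [96.0, 271.3, 157.0, 348.8] 874
top rail 0.71 [194.9, 234.1, 206.8, 320.4] 812
top rack 0.74 [272.3, 211.7, 374.2, 289.9] 7670
```

View pics/top0.png

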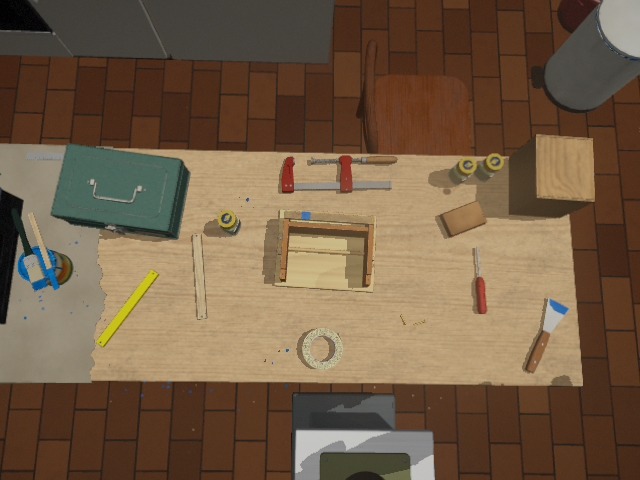

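View pics/scene0.png

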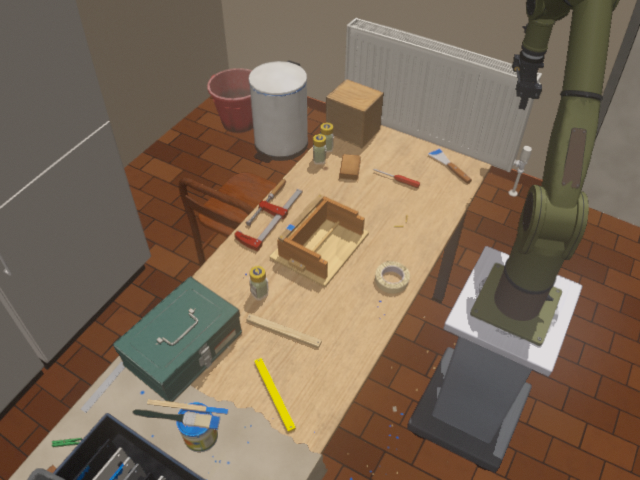

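The top view shows the pale rail at about (200,277), left of the rack. The yellow look-alike is at (128,308). The rack sits at (326,250) with its open end towards the robot, at the bottom of the image. Next I'll enlarge both views of the rack.

```bash
cat > h.py <<'E'
import numpy as np,cv2
from plant import r
def cam(c):
    i=r.camera_info(c); return np.array(i["mtx"]),float(i["k1"]),np.array(i["R"]),np.array(i["t"])
def proj(c,X):
    K,k,R,t=cam(c); p=np.atleast_2d(X)@R.T+t
    return cv2.projectPoints(np.atleast_2d(X).astype(float),cv2.Rodrigues(R)[0],t,K,np.array([k,0,0,0.]))[0][:,0]
def plane(c,uv,z):
    K,k,R,t=cam(c); u=cv2.undistortPointsIter(np.array(uv,float).reshape(-1,1,2),K,np.array([k,0,0,0.]),None,None,(3,50,1e-9))[:,0]
    d=np.c_[u,np.ones(len(u))]@R; o=-R.T@t
    return o+d*((z-o[2])/d[:,2])[:,None]
E
python3 - <<'E'
from h import *
for c,(x0,y0,x1,y1) in {"top":(265,200,385,300),"scene":(265,190,375,285)}.items():
    im=np.load(f"pics/{c}0.npy")[y0:y1,x0:x1,::-1]
    cv2.imwrite(f"pics/{c}crop.png",cv2.resize(im,None,fx=6,fy=6,interpolation=cv2.INTER_CUBIC))
for c in("top","scene"):
    for d in r.masks_of(c,"rail")[:2]:
        v,u=np.nonzero(d["region"]); P=plane(c,np.c_[u,v],.0126)[:,:2]
        (cx,cy),(a,b),g=cv2.minAreaRect(P.astype(np.float32)*1000)
        m=P.mean(0); w,V=np.linalg.eigh(np.cov(P.T)); l=V[:,1]
        print(c,"rail",np.round(m,4),"rect",round(cx,1),round(cy,1),round(a,1),round(b,1),"long axis angle",np.degrees(np.arctan2(l[1],l[0])),"len,wid",np.sqrt(12*w)*1000)
E
```

```text
top rail [0.4245 0.5615] rect 425.4 561.7 25.5 207.2 long axis angle 145.73332566079523 len,wid [ 23.1137072  206.92054759]
top rail [0.5005 0.3971] rect 502.2 398.1 208.9 24.1 long axis angle -172.86996616735098 len,wid [ 22.5084226  207.13505512]
scene rail [0.421 0.566] rect 423.6 564.6 24.6 211.8 long axis angle 145.98339434729508 len,wid [ 23.18715225 209.44407605]
scene rail [0.4968 0.4   ] rect 501.2 400.1 209.9 27.7 long axis angle -173.04022109294158 len,wid [ 26.14616186 209.02962502]
```

View pics/topcrop.png

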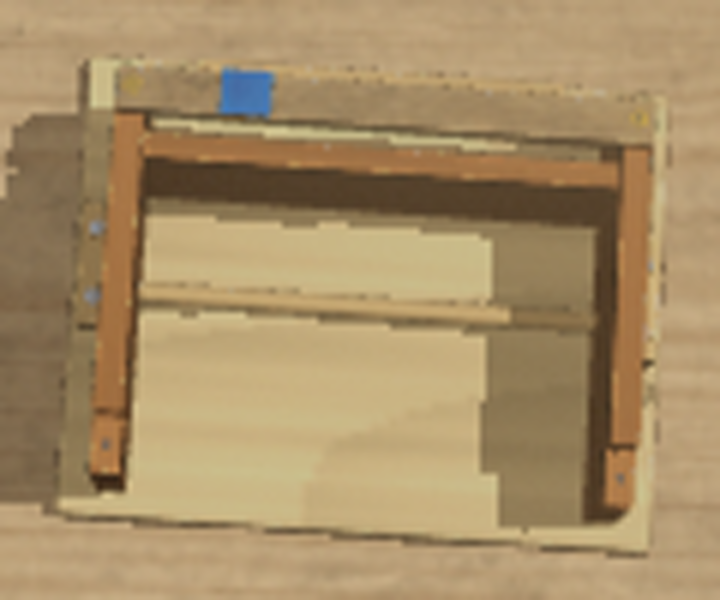

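View pics/scenecrop.png

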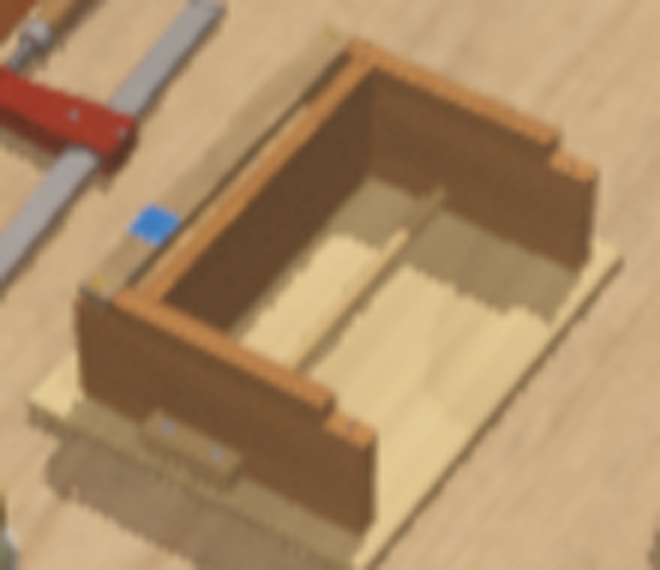

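```bash
python3 - <<'E'
from h import *
from scipy.optimize import least_squares
c2=lambda l,o:(np.array(l,float)+.5)/6-.5+np.array(o)
mod=np.array([[-58,104,92],[-58,92,92],[-80,104,79],[-80,92,79],[-58,-92,92],[-58,-104,92],[-80,-92,79],[-80,-104,79]])/1000.
T=c2([[95,409],[126,412],[90,474],[120,478],[608,443],[638,446],[604,507],[632,511]],(265,200))
S=c2([[325,413],[335,394],[372,447],[377,432],[553,152],[560,131],[596,180],[596,168]],(265,190))
def W(p,X): 
    c,s=np.cos(p[2]),np.sin(p[2]); return np.c_[c*X[:,0]-s*X[:,1]+p[0],s*X[:,0]+c*X[:,1]+p[1],X[:,2]]
for n,cs in {"top":[("top",T)],"scene":[("scene",S)],"both":[("top",T),("scene",S)]}.items():
    f=lambda p:np.concatenate([(proj(c,W(p,mod))-o).ravel() for c,o in cs])
    s=least_squares(f,[.55,.05,0]); print(n,np.round(s.x,4),"rms px",np.sqrt(np.mean(s.fun**2)),"seat",W(s.x,np.array([[-.058,0,.079],[-.0683,0,.079]])).round(4).tolist())
print("jar cap",plane("top",[[229,217]],.096),plane("scene",[[258,273]],.096))
print("jar",plane("top",[[230,230]],.0))
E
```

```text
top [ 0.5656  0.0947 -0.0495] rms px 0.3466841814315667 seat [[0.5077, 0.0975, 0.079], [0.4974, 0.0981, 0.079]]
scene [ 0.5631  0.0952 -0.049 ] rms px 0.631749271394113 seat [[0.5052, 0.0981, 0.079], [0.4949, 0.0986, 0.079]]
both [ 0.5647  0.0947 -0.0489] rms px 0.6064130947146282 seat [[0.5068, 0.0976, 0.079], [0.4965, 0.0981, 0.079]]
jar cap [[0.62816941 0.32038017 0.096     ]] [[0.61900312 0.32926084 0.096     ]]
jar [[0.61801825 0.33104356 0.        ]]
```

```bash
python3 -m jog '[{"dx":0.07,"dy":0.147,"wz":-0.026},{"dx":0.07,"dy":0.147,"wz":-0.026},{"dx":0.07,"dy":0.147,"wz":-0.026},{"dx":0.07,"dy":0.147,"wz":-0.026},{"dx":0.07,"dy":0.147,"wz":-0.024}]' 40
python3 -m jog '[{"dx":0.07,"dy":0.147},{"dx":0.07,"dy":0.147},{"dx":0.07,"dy":0.147},{"dx":0.07,"dy":0.147},{"dx":0.07,"dy":0.147}]'
python3 -m jog '[{"dx":0.07,"dy":0.147},{"dx":0.07,"dy":0.147},{"dx":0.07,"dy":0.147},{"dx":0.013,"dy":0.15},{"dx":0.013,"dy":0.15}]'
```

```text
invalid input
invalid input
invalid input
```

```bash
python3 -m jog '[{"wx":0,"wy":0,"wz":-0.026,"dx":0.07,"dy":0.147,"dz":0,"hand":0},{"wx":0,"wy":0,"wz":-0.026,"dx":0.07,"dy":0.147,"dz":0,"hand":0},{"wx":0,"wy":0,"wz":-0.026,"dx":0.07,"dy":0.147,"dz":0,"hand":0},{"wx":0,"wy":0,"wz":-0.026,"dx":0.07,"dy":0.147,"dz":0,"hand":0},{"wx":0,"wy":0,"wz":-0.024,"dx":0.07,"dy":0.147,"dz":0,"hand":0}]' 40
```

```text
clock: 0.92
tool_pos: [0.3203, -0.3949, 0.239]
eef_rot: [0.998, 0.061, 0.0, 0.0]
contact_force: [1.1, 0.8, -0.9]
opening: 1.002
finger_force: 0.0
```

```bash
python3 -m jog '[{"wx":0,"wy":0,"wz":0,"dx":0.07,"dy":0.147,"dz":0,"hand":0},{"wx":0,"wy":0,"wz":0,"dx":0.07,"dy":0.147,"dz":0,"hand":0},{"wx":0,"wy":0,"wz":0,"dx":0.07,"dy":0.147,"dz":0,"hand":0},{"wx":0,"wy":0,"wz":0,"dx":0.07,"dy":0.147,"dz":0,"hand":0},{"wx":0,"wy":0,"wz":0,"dx":0.07,"dy":0.147,"dz":0,"hand":0}]' && python3 -m jog '[{"wx":0,"wy":0,"wz":0,"dx":0.07,"dy":0.147,"dz":0,"hand":0},{"wx":0,"wy":0,"wz":0,"dx":0.07,"dy":0.147,"dz":0,"hand":0},{"wx":0,"wy":0,"wz":0,"dx":0.07,"dy":0.147,"dz":0,"hand":0},{"wx":0,"wy":0,"wz":0,"dx":0.013,"dy":0.15,"dz":0,"hand":0},{"wx":0,"wy":0,"wz":0,"dx":0.013,"dy":0.15,"dz":0,"hand":0}]' && python3 -m jog '[{"wx":0,"wy":0,"wz":0,"dx":0.013,"dy":0.15,"dz":0,"hand":0},{"wx":0,"wy":0,"wz":0,"dx":0.013,"dy":0.15,"dz":0,"hand":0},{"wx":0,"wy":0,"wz":0,"dx":0.013,"dy":0.15,"dz":0,"hand":0},{"wx":0,"wy":0,"wz":0,"dx":0.013,"dy":0.15,"dz":0,"hand":0},{"wx":0,"wy":0,"wz":0,"dx":0.013,"dy":0.15,"dz":0,"hand":0}]'; python3 -c "
from plant import r;print(r.get_state()['q'])"
```

```text
clock: 1.33
tool_pos: [0.408, -0.211, 0.239]
eef_rot: [0.998, 0.062, 0.0, 0.0]
contact_force: [1.0, -0.9, -0.3]
opening: 0.998
finger_force: 0.0
clock: 1.75
tool_pos: [0.4673, -0.0253, 0.2389]
eef_rot: [0.998, 0.063, 0.001, -0.0]
contact_force: [0.1, 0.6, -1.8]
opening: 0.998
finger_force: 0.0
clock: 2.17
tool_pos: [0.4825, 0.1621, 0.239]
eef_rot: [0.998, 0.063, 0.0, -0.0]
contact_force: [-0.2, 0.3, 0.3]
opening: 1.002
finger_force: 0.0
[-0.39849443  0.53570905 -0.02529952  1.91643607  0.0205287   0.68918471
 -1.88177241]
```

```bash
python3 -m jog '[{"wx":0,"wy":0,"wz":0,"dx":0.013,"dy":0.15,"dz":0,"hand":0},{"wx":0,"wy":0,"wz":0,"dx":0.013,"dy":0.15,"dz":0,"hand":0},{"wx":0,"wy":0,"wz":0,"dx":0.013,"dy":0.15,"dz":0,"hand":0},{"wx":0,"wy":0,"wz":0,"dx":0.013,"dy":0.15,"dz":0,"hand":0},{"wx":0,"wy":0,"wz":0,"dx":0.013,"dy":0.15,"dz":0,"hand":0}]' && python3 -m jog '[{"wx":0,"wy":0,"wz":0,"dx":0.011,"dy":0.10,"dz":-0.12,"hand":0},{"wx":0,"wy":0,"wz":0,"dx":0,"dy":0.1,"dz":-0.12,"hand":0},{"wx":0,"wy":0,"wz":0,"dx":0,"dy":0,"dz":-0.16,"hand":0},{"wx":0,"wy":0,"wz":0,"dx":0,"dy":0,"dz":-0.16,"hand":0},{"wx":0,"wy":0,"wz":0,"dx":0,"dy":0,"dz":-0.16,"hand":0}]' && python3 -m jog '[{"wx":0,"wy":0,"wz":0,"dx":0,"dy":0,"dz":-0.06,"hand":0},{"wx":0,"wy":0,"wz":0,"dx":0,"dy":0,"dz":0,"hand":0}]'
python3 - <<'E'
from h import *
im=r.snapshot("top");cv2.imwrite("pics/top1.png",cv2.resize(im[200:340,140:300,::-1],None,fx=4,fy=4))
E
```

```text
clock: 2.58
tool_pos: [0.4986, 0.3495, 0.2389]
eef_rot: [0.998, 0.063, 0.0, -0.0]
contact_force: [1.2, -0.7, -0.3]
opening: 0.997
finger_force: 0.0
clock: 3.0
tool_pos: [0.5014, 0.3985, 0.0572]
eef_rot: [0.998, 0.063, 0.0, -0.0]
contact_force: [0.1, 0.9, -1.5]
opening: 1.0
finger_force: 0.0
clock: 3.17
tool_pos: [0.4987, 0.3955, 0.0391]
eef_rot: [0.998, 0.063, -0.004, 0.003]
contact_force: [0.5, -0.1, -0.0]
opening: 0.997
finger_force: 0.0
```

View pics/top1.png

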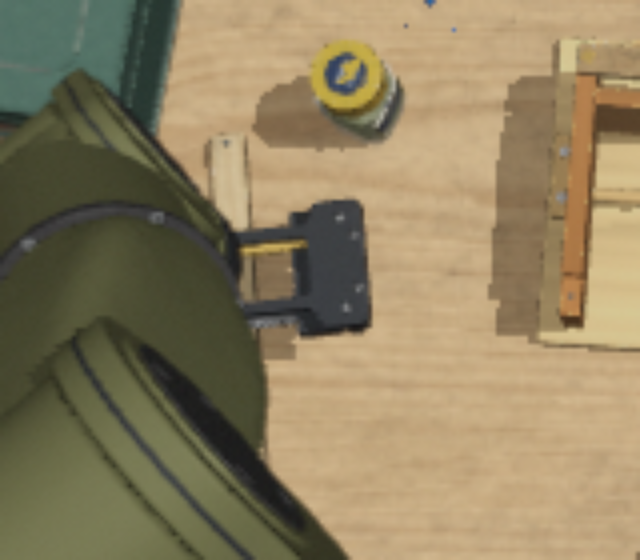

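The gripper straddles the rail, which is visible at about (228,170) in the crop, and nothing touches the jar. The last pose drifted slightly, so I'm checking the joints.

```bash
python3 -c "
from plant import r;import numpy as np
s=r.get_state();print({k:np.round(s[k],4).tolist() for k in ('q','qd','tool_pos','eef_rot','contact_force','clock')})"
```

```text
{'q': [-0.7415, 0.9692, -0.0018, 1.6443, 0.0025, 0.5322, -2.1905], 'qd': [0.0033, -0.0641, 0.0053, -0.0373, 0.001, 0.0084, -0.0008], 'tool_pos': [0.5004, 0.3967, 0.0419], 'eef_rot': [0.998, 0.0625, -0.0016, 0.0012], 'contact_force': [0.0122, -0.3407, -0.3077], 'clock': 3.2167}
```

```bash
python3 -m jog '[{"wx":0,"wy":0,"wz":0,"dx":0,"dy":0,"dz":-0.06,"hand":0},{"wx":0,"wy":0,"wz":0,"dx":0,"dy":0,"dz":-0.05,"hand":0},{"wx":0,"wy":0,"wz":0,"dx":0,"dy":0,"dz":-0.03,"hand":0},{"wx":0,"wy":0,"wz":0,"dx":0,"dy":0,"dz":-0.012,"hand":0},{"wx":0,"wy":0,"wz":0,"dx":0,"dy":0,"dz":0,"hand":0}]'; python3 -m jog '[{"wx":0,"wy":0,"wz":0,"dx":0,"dy":0,"dz":0,"hand":0},{"wx":0,"wy":0,"wz":0,"dx":0,"dy":0,"dz":0,"hand":0},{"wx":0,"wy":0,"wz":0,"dx":0,"dy":0,"dz":0,"hand":0}]'
```

```text
clock: 3.63
tool_pos: [0.5013, 0.3973, 0.0052]
eef_rot: [0.998, 0.062, -0.0, 0.0]
contact_force: [0.3, 0.3, -0.9]
opening: 1.0
finger_force: 0.0
clock: 3.88
tool_pos: [0.5019, 0.3978, 0.0064]
eef_rot: [0.998, 0.062, 0.0, -0.0]
contact_force: [0.4, -0.0, 0.7]
opening: 1.002
finger_force: 0.0
```

```bash
python3 -m jog '[{"wx":0,"wy":0,"wz":0,"dx":0,"dy":0.006,"dz":-0.008,"hand":0},{"wx":0,"wy":0,"wz":0,"dx":0,"dy":0,"dz":0,"hand":1},{"wx":0,"wy":0,"wz":0,"dx":0,"dy":0,"dz":0,"hand":1},{"wx":0,"wy":0,"wz":0,"dx":0,"dy":0,"dz":0,"hand":1},{"wx":0,"wy":0,"wz":0,"dx":0,"dy":0,"dz":0,"hand":1}]' 40; python3 -m jog '[{"wx":0,"wy":0,"wz":0,"dx":0,"dy":0,"dz":0,"hand":1},{"wx":0,"wy":0,"wz":0,"dx":0,"dy":0,"dz":0,"hand":1},{"wx":0,"wy":0,"wz":0,"dx":0,"dy":0,"dz":0,"hand":1},{"wx":0,"wy":0,"wz":0,"dx":0,"dy":0,"dz":0,"hand":1},{"wx":0,"wy":0,"wz":0,"dx":0,"dy":0,"dz":0,"hand":1}]'; python3 -m jog '[{"wx":0,"wy":0,"wz":0,"dx":0,"dy":0,"dz":0,"hand":1},{"wx":0,"wy":0,"wz":0,"dx":0,"dy":0,"dz":0,"hand":1},{"wx":0,"wy":0,"wz":0,"dx":0,"dy":0,"dz":0,"hand":1}]'
```

```text
clock: 4.3
tool_pos: [0.5016, 0.399, 0.0038]
eef_rot: [0.998, 0.062, 0.0, 0.0]
contact_force: [1.1, 0.3, 0.2]
opening: 0.72
finger_force: 0.0
clock: 4.72
tool_pos: [0.5016, 0.399, 0.0038]
eef_rot: [0.998, 0.062, 0.0, 0.0]
contact_force: [-0.5, -0.3, -0.3]
opening: 0.343
finger_force: 0.0
clock: 4.97
tool_pos: [0.5016, 0.3989, 0.0038]
eef_rot: [0.998, 0.062, 0.0, 0.0]
contact_force: [-0.4, -1.1, -0.4]
opening: 0.228
finger_force: 40.0
```

```bash
python3 -m jog '[{"wx":0,"wy":0,"wz":0,"dx":0,"dy":0,"dz":0.05,"hand":1},{"wx":0,"wy":0,"wz":0,"dx":0,"dy":0,"dz":0.14,"hand":1},{"wx":0,"wy":0,"wz":0,"dx":0,"dy":0,"dz":0.15,"hand":1},{"wx":0,"wy":0,"wz":0,"dx":0,"dy":0,"dz":0.15,"hand":1},{"wx":0,"wy":0,"wz":0,"dx":0,"dy":0,"dz":0.15,"hand":1}]' && python3 -m jog '[{"wx":0,"wy":0,"wz":0.058,"dx":-0.006,"dy":-0.1,"dz":0,"hand":1},{"wx":0,"wy":0,"wz":0.058,"dx":-0.006,"dy":-0.1,"dz":0,"hand":1},{"wx":0,"wy":0,"wz":0.058,"dx":-0.006,"dy":-0.1,"dz":0,"hand":1},{"wx":0,"wy":0,"wz":0.058,"dx":-0.006,"dy":-0.1,"dz":0,"hand":1},{"wx":0,"wy":0,"wz":0.058,"dx":-0.006,"dy":-0.1,"dz":0,"hand":1}]' && python3 -m jog '[{"wx":0,"wy":0,"wz":0.058,"dx":-0.006,"dy":-0.1,"dz":0,"hand":1},{"wx":0,"wy":0,"wz":0.058,"dx":-0.006,"dy":-0.1,"dz":0,"hand":1},{"wx":0,"wy":0,"wz":0.058,"dx":-0.006,"dy":-0.1,"dz":0,"hand":1},{"wx":0,"wy":0,"wz":0.058,"dx":-0.006,"dy":-0.1,"dz":0,"hand":1},{"wx":0,"wy":0,"wz":0.058,"dx":-0.006,"dy":-0.1,"dz":0,"hand":1}]'  && python3 -m jog '[{"wx":0,"wy":0,"wz":0.058,"dx":-0.006,"dy":-0.1,"dz":0,"hand":1},{"wx":0,"wy":0,"wz":0.058,"dx":-0.006,"dy":-0.1,"dz":0,"hand":1},{"wx":0,"wy":0,"wz":0,"dx":0,"dy":0,"dz":0,"hand":1},{"wx":0,"wy":0,"wz":0,"dx":0,"dy":0,"dz":0,"hand":1},{"wx":0,"wy":0,"wz":0,"dx":0,"dy":0,"dz":0,"hand":1}]'
python3 - <<'E'
from h import *
s=r.get_state();print({k:np.round(s[k],4).tolist() for k in ('q','tool_pos','eef_rot','contact_force','moment','finger_force','opening')})
a=r.snapshot("top")[180:320,240:420,::-1];b=r.snapshot("scene")[180:320,250:410,::-1]
f=lambda x:cv2.resize(x,None,fx=4,fy=4,interpolation=cv2.INTER_CUBIC)
cv2.imwrite("pics/top2.png",f(a));cv2.imwrite("pics/scene2.png",f(b))
E
```

```text
clock: 5.38
tool_pos: [0.5013, 0.3988, 0.1663]
eef_rot: [0.998, 0.062, 0.0, -0.0]
contact_force: [0.1, -0.1, 0.2]
opening: 0.224
finger_force: 40.0
clock: 5.8
tool_pos: [0.494, 0.2728, 0.1648]
eef_rot: [0.938, 0.348, 0.001, 0.0]
contact_force: [1.1, 0.1, -1.5]
opening: 0.229
finger_force: 40.0
clock: 6.22
tool_pos: [0.4866, 0.1476, 0.1647]
eef_rot: [0.799, 0.601, 0.0, 0.001]
contact_force: [0.3, -0.7, -1.1]
opening: 0.225
finger_force: 40.0
clock: 6.63
tool_pos: [0.484, 0.0996, 0.1644]
eef_rot: [0.726, 0.687, 0.001, 0.0]
contact_force: [0.3, -0.2, -0.5]
opening: 0.229
finger_force: 40.0
{'q': [-0.0296, 0.6656, -0.4269, 2.022, 0.506, 0.5554, -0.8679], 'tool_pos': [0.484, 0.0996, 0.1644], 'eef_rot': [0.7263, 0.6874, 0.0008, 0.0003], 'contact_force': [0.2967, -0.2367, -0.5384], 'moment': [-0.037, -0.1061, 0.015], 'finger_force': 39.9982, 'opening': 0.229}
```

View pics/scene2.png

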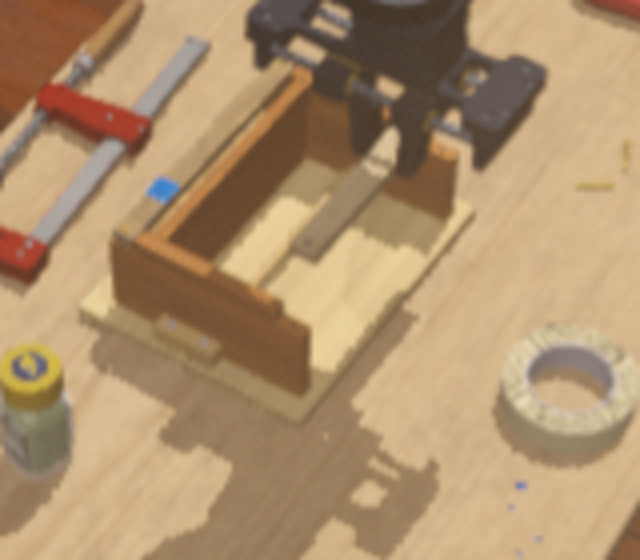

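The scene view shows the rail held level, with its +y end at about crop (310,250) above the rack. I'll overlay the predicted rail and rack on both views to check the lengthwise offset.

```bash
cat >> h.py <<'E'
def overlay(c,im,box,f,railpose,rack=(.5647,.0947,-.0489)):
    x0,y0,x1,y1=box; o=cv2.resize(im[y0:y1,x0:x1,::-1],None,fx=f,fy=f,interpolation=cv2.INTER_CUBIC)
    def dr(p,pts,col):
        cs,s=np.cos(p[2]),np.sin(p[2]); X=np.array(pts)/1000.
        w=np.c_[cs*X[:,0]-s*X[:,1]+p[0],s*X[:,0]+cs*X[:,1]+p[1],X[:,2]]
        q=((proj(c,w)-[x0,y0]+.5)*f-.5); cv2.polylines(o,[np.round(q*16).astype(int)],True,col,1,cv2.LINE_AA,4)
    x,y,z,yaw=railpose
    for zz in(0,12.6): dr((x,y,yaw),[[a,b,z*1000+zz] for a,b in((-10.3,-104),(10.3,-104),(10.3,104),(-10.3,104))],(255,0,255) if zz else (255,255,0))
    for s in(1,-1):
        dr(rack,[[-58,104*s,92],[-58,92*s,92],[58,92*s,92],[58,104*s,92]],(0,255,0)); dr(rack,[[-58,104*s,79],[-58,92*s,79],[-80,92*s,79],[-80,104*s,79]],(0,255,0))
    return o
E
python3 - <<'E'
from h import *
p=(.484,.0996,.1606,np.radians(86.85-90))
a=overlay("top",r.snapshot("top"),(250,190,400,300),5,p)
b=overlay("scene",r.snapshot("scene"),(285,180,375,290),5,p)
o=np.zeros((550,800,3),np.uint8);
a=a[:, :750]; cv2.imwrite("pics/ov_t.png",a); cv2.imwrite("pics/ov_s.png",b)
E
```

```text
(no output)
```

View pics/ov_t.png

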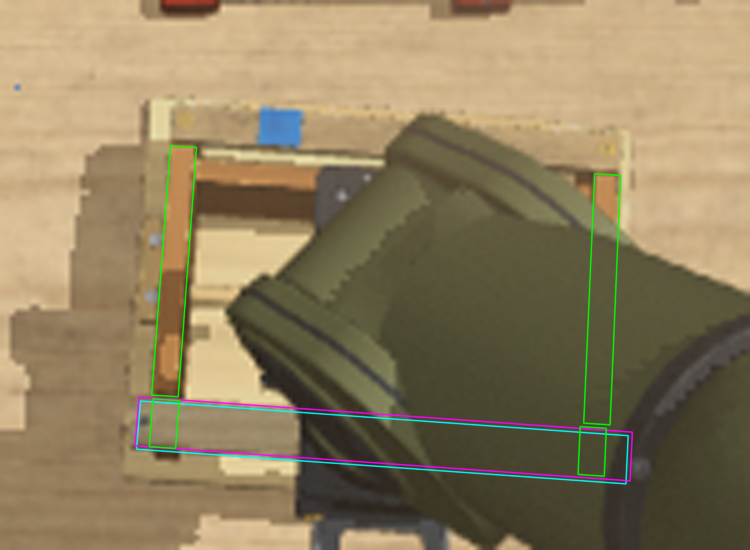

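View pics/ov_s.png

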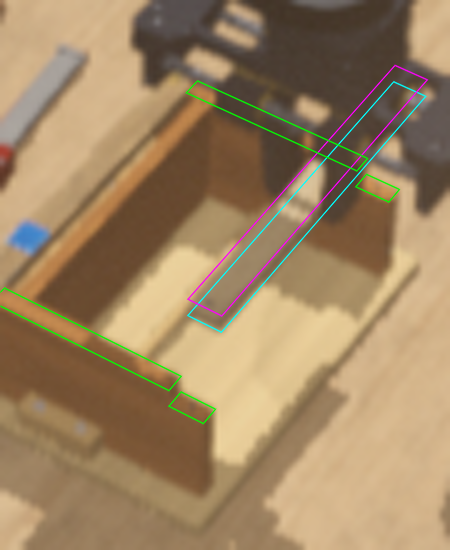

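The top overlay matches the rail's left end at (137,425), and the scene overlay matches its end at (205,315), so the grip is centred to within about 2 mm. Now lowering to just above the rebate floors, about 7 mm short of the shoulders.

```bash
python3 -m jog '[{"wx":0,"wy":0,"wz":0.003,"dx":0.022,"dy":-0.005,"dz":-0.07,"hand":1},{"wx":0,"wy":0,"wz":0,"dx":0,"dy":0,"dz":-0.1,"hand":1},{"wx":0,"wy":0,"wz":0,"dx":0,"dy":0,"dz":-0.08,"hand":1},{"wx":0,"wy":0,"wz":0,"dx":0,"dy":0,"dz":-0.04,"hand":1},{"wx":0,"wy":0,"wz":0,"dx":0,"dy":0,"dz":-0.015,"hand":1}]' && python3 -m jog '[{"wx":0,"wy":0,"wz":0,"dx":0,"dy":0,"dz":0,"hand":1},{"wx":0,"wy":0,"wz":0,"dx":0,"dy":0,"dz":0,"hand":1},{"wx":0,"wy":0,"wz":0,"dx":0,"dy":0,"dz":0,"hand":1},{"wx":0,"wy":0,"wz":0,"dx":0,"dy":0,"dz":0,"hand":1},{"wx":0,"wy":0,"wz":0,"dx":0,"dy":0,"dz":0,"hand":1}]'
python3 - <<'E'
from h import *
s=r.get_state();print({k:np.round(s[k],4).tolist() for k in ('q','tool_pos','eef_rot','contact_force','moment','finger_force','opening')})
p=s['tool_pos'];e=s['eef_rot'];p=(p[0],p[1],p[2]-.0038,2*np.arctan2(e[1],e[0])-np.pi/2)
im=r.snapshot("scene"); b=overlay("scene",im,(275,185,375,290),5,p); a=cv2.resize(im[185:290,275:375,::-1],None,fx=3,fy=3,interpolation=cv2.INTER_CUBIC)
t=r.snapshot("top"); t=overlay("top",t,(270,250,315,300),6,p)
o=np.zeros((525,800,3),np.uint8); o[:525,:500]=b; o[:300,505:775]=t; cv2.imwrite("pics/ov3.png",o)
E
```

```text
clock: 7.25
tool_pos: [0.4881, 0.0985, 0.0859]
eef_rot: [0.723, 0.691, -0.001, -0.001]
contact_force: [-0.3, 0.7, -0.7]
opening: 0.226
finger_force: 40.0
clock: 7.67
tool_pos: [0.4895, 0.0978, 0.0882]
eef_rot: [0.724, 0.69, 0.001, 0.0]
contact_force: [-0.7, 0.9, 0.0]
opening: 0.232
finger_force: 40.0
{'q': [-0.1062, 0.7964, -0.3001, 2.0581, 0.619, 0.3729, -0.953], 'tool_pos': [0.4895, 0.0978, 0.0882], 'eef_rot': [0.724, 0.6899, 0.0006, 0.0003], 'contact_force': [-0.7065, 0.8914, 0.0346], 'moment': [-0.0983, -0.1046, 0.0262], 'finger_force': 39.9981, 'opening': 0.2323}
```

View pics/ov3.png

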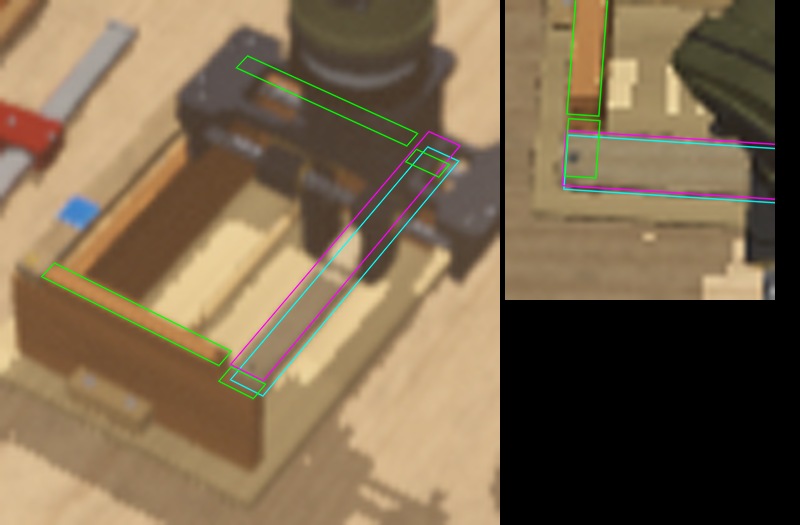

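```bash
cat >> h.py <<'E'
RK=(.5647,.0947,-.0489)
def avg(n=8):
    L=[]
    for _ in range(n): r.snapshot("top"); L.append(r.get_state())
    m={k:np.mean([s[k] for s in L],0) for k in('tool_pos','eef_rot','contact_force','moment')}
    c,s=np.cos(RK[2]),np.sin(RK[2]); Q=np.array([[c,s,0],[-s,c,0],[0,0,1]])
    p=m['tool_pos']-[RK[0],RK[1],0]; e=m['eef_rot']
    print("t %.2f"%L[-1]['clock'],"rack-frame tcp mm",(Q@p*1000).round(2),"yaw err mrad",round(1000*(2*np.arctan2(e[1],e[0])-np.pi/2-RK[2]),2),"tilt",(e[2:]*2000).round(1),"F",(Q@m['contact_force']).round(2),"M",(Q@m['moment']).round(3))
    return m
E
python3 -c "
from h import *
avg()"
python3 -m jog '[{"wx":0,"wy":0,"wz":0,"dx":0,"dy":0,"dz":-0.008,"hand":1},{"wx":0,"wy":0,"wz":0,"dx":0,"dy":0,"dz":-0.008,"hand":1},{"wx":0,"wy":0,"wz":0,"dx":0,"dy":0,"dz":0,"hand":1},{"wx":0,"wy":0,"wz":0,"dx":0,"dy":0,"dz":0,"hand":1},{"wx":0,"wy":0,"wz":0,"dx":0,"dy":0,"dz":0,"hand":1}]'
python3 -c "
from h import *
avg()"
```

```text
t 8.17 rack-frame tcp mm [-75.63  -0.68  87.61] yaw err mrad 0.81 tilt [0.2 0.1] F [-0.13 -0.17 -0.43] M [-0.029 -0.094  0.002]
clock: 8.58
tool_pos: [0.489, 0.0977, 0.0834]
eef_rot: [0.724, 0.69, -0.0, -0.0]
contact_force: [-0.2, 0.4, -1.6]
opening: 0.228
finger_force: 40.0
t 8.98 rack-frame tcp mm [-75.67  -0.62  83.52] yaw err mrad 0.93 tilt [0.1 0.1] F [-0.09  0.35 -0.32] M [-0.013 -0.078  0.007]
```

```bash
python3 -m jog '[{"wx":0,"wy":0,"wz":0,"dx":0,"dy":0,"dz":-0.002,"hand":1},{"wx":0,"wy":0,"wz":0,"dx":0,"dy":0,"dz":0,"hand":1},{"wx":0,"wy":0,"wz":0,"dx":0,"dy":0,"dz":0,"hand":1}]' >/dev/null
python3 -c "
from h import *
avg(6)"
python3 -m jog '[{"wx":0,"wy":0,"wz":0,"dx":0,"dy":0,"dz":-0.002,"hand":1},{"wx":0,"wy":0,"wz":0,"dx":0,"dy":0,"dz":0,"hand":1},{"wx":0,"wy":0,"wz":0,"dx":0,"dy":0,"dz":0,"hand":1}]' > /dev/null
python3 -c "
from h import *
avg(6)"
python3 - <<'E'
# flushness: edge positions along rack y, at rail top and at panel top, in both pictures
from h import *
from scipy.ndimage import map_coordinates
s=r.get_state();p=s['tool_pos'];c,sn=np.cos(RK[2]),np.sin(RK[2])
rx=c*(p[0]-RK[0])+sn*(p[1]-RK[1])
ys=np.arange(.085,.120,.0005)
for cn in("top","scene"):
    im=r.snapshot(cn).astype(float)
    for name,xs,z in(("rail",np.linspace(rx-.007,rx+.007,8),p[2]-.0038+.0126),("panel",np.linspace(-.055,-.01,12),.092)):
        pr=0
        for x in xs:
            X=np.c_[c*x-sn*ys+RK[0],sn*x+c*ys+RK[1],np.full(len(ys),z)]; q=proj(cn,X)
            pr=pr+np.stack([map_coordinates(im[:,:,k],[q[:,1],q[:,0]],order=1) for k in range(3)],1)
        pr/=len(xs); g=np.abs(np.gradient(pr,axis=0)).sum(1); i=np.argsort(g)[-1]
        w=g*(np.abs(ys-ys[i])<.003); print(cn,name,"edge y mm",round(1000*(w*ys).sum()/w.sum(),2)); print(pr[::4].round(0).astype(int).tolist())
E
```

```text
t 9.53 rack-frame tcp mm [-75.7   -0.64  82.99] yaw err mrad 0.93 tilt [0. 0.] F [ 0.03  0.29 -0.28] M [-0.056 -0.079 -0.014]
t 10.08 rack-frame tcp mm [-75.65  -0.63  82.64] yaw err mrad 0.96 tilt [0.2 0.2] F [-0.38 -0.51  3.91] M [-0.083  0.041 -0.012]
top rail edge y mm 114.87
[[152, 134, 102], [151, 133, 101], [151, 133, 102], [151, 133, 101], [149, 132, 101], [149, 132, 101], [143, 127, 97], [132, 118, 93], [133, 118, 93], [145, 129, 99], [151, 132, 99], [158, 136, 97], [163, 141, 100], [163, 141, 100], [164, 142, 101], [144, 123, 89], [137, 115, 85], [142, 119, 88]]
top panel edge y mm 89.61
[[179, 156, 113], [176, 153, 110], [138, 115, 79], [92, 66, 40], [151, 106, 64], [173, 122, 73], [174, 122, 73], [174, 123, 73], [175, 123, 73], [171, 124, 76], [150, 122, 85], [154, 133, 98], [155, 134, 97], [155, 133, 93], [155, 133, 93], [142, 120, 86], [142, 119, 87], [145, 121, 89]]
scene rail edge y mm 106.69
[[158, 135, 103], [157, 135, 103], [157, 134, 103], [157, 134, 102], [155, 132, 101], [152, 130, 99], [148, 127, 97], [148, 126, 96], [148, 126, 96], [148, 126, 95], [145, 122, 92], [138, 115, 86], [133, 108, 79], [130, 101, 71], [127, 94, 63], [125, 89, 58], [125, 87, 55], [124, 86, 54]]
scene panel edge y mm 104.4
[[210, 182, 132], [209, 180, 131], [205, 174, 125], [200, 164, 114], [193, 150, 99], [186, 136, 84], [183, 130, 77], [183, 128, 76], [178, 124, 73], [164, 114, 68], [142, 98, 60], [125, 87, 54], [119, 83, 52], [118, 83, 51], [120, 84, 53], [123, 86, 54], [124, 86, 54], [124, 86, 54]]
```

```bash
python3 -m jog '[{"wx":0,"wy":0,"wz":0,"dx":0,"dy":0,"dz":0.001,"hand":1},{"wx":0,"wy":0,"wz":0,"dx":0,"dy":0,"dz":0,"hand":1}]' >/dev/null
python3 - <<'E'
from h import *
c,sn=np.cos(RK[2]),np.sin(RK[2]); o=np.zeros((405,800,3),np.uint8)
for cn,(x0,y0,x1,y1),ox in(("scene",(302,242,347,287),0),("top",(266,250,308,295),410)):
    im=cv2.convertScaleAbs(r.snapshot(cn)[y0:y1,x0:x1,::-1],alpha=1.3); b=cv2.resize(im,None,fx=9,fy=9,interpolation=cv2.INTER_CUBIC)
    for y,col in((.1043,(0,255,0)),):
        for xa,xb in((-.092,-.083),(-.054,-.03)):
            X=np.array([[c*x-sn*y+RK[0],sn*x+c*y+RK[1],.092] for x in(xa,xb)]); q=(proj(cn,X)-[x0,y0]+.5)*9-.5
            cv2.line(b,*[tuple(np.round(v*16).astype(int).tolist()) for v in q],col,1,cv2.LINE_AA,4)
    o[:b.shape[0],ox:ox+b.shape[1]]=b
cv2.imwrite("pics/flush.png",o)
avg(4)
E
```

```text
t 10.65 rack-frame tcp mm [-75.65  -0.63  82.66] yaw err mrad 0.88 tilt [0.1 0. ] F [-0.46  0.16  1.81] M [-0.035 -0.068  0.004]
```

View pics/flush.png

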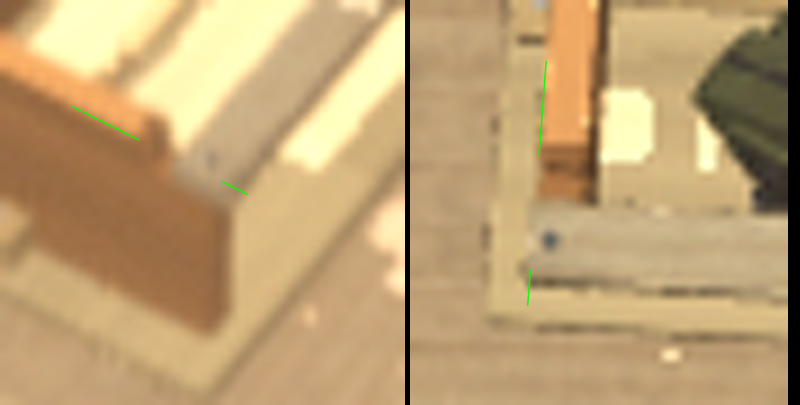

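The top crop shows the rail's +y end at x≈528. The extended panel line runs at x≈534, which suggests an overhang of 1–2 mm towards +y. I'll check this against the screw hole at (549,240), using the hole spacing from the first picture.

```bash
python3 - <<'E'
from h import *
from scipy.ndimage import map_coordinates
def prof(cn,im,org,ax,nrm,s,z,half=.006,n=7):
    pr=[]
    for o in np.linspace(-half,half,n):
        X=np.c_[org[None]+s[:,None]*ax+o*nrm,np.full(len(s),z)]; q=proj(cn,X)
        pr.append(np.stack([map_coordinates(im[:,:,k].astype(float),[q[:,1],q[:,0]],order=1) for k in range(3)],1))
    return np.array(pr)
def hole(s,pr,lo,hi):
    g=pr.sum(2); g=np.median(g[:, (s>lo)&(s<hi)])-g.min(0) # darkest over width
    m=(s>lo)&(s<hi); w=np.clip(g-.4*g[m].max(),0,None)*m; return 1000*(w*s).sum()/w.sum(), g[m].max()
a=np.radians(7.1); ax=np.array([np.cos(a),np.sin(a)]); nr=np.array([-ax[1],ax[0]])
s=np.arange(-.115,.115,.0005)
for cn in("top","scene"):
    im=np.load(f"pics/{cn}0.npy"); org=np.array([.5016,.399]) # TCP at grasp
    pr=prof(cn,im,org,ax,nr,s,.0126); 
    print(cn,"holes",hole(s,pr,.088,.1015),hole(s,pr,-.1015,-.088))
    L=pr[2:5].mean(0).sum(1).round(0).astype(int); print(L[(s<-.094)][::3].tolist(),L[(s>.094)][::3].tolist())
c,sn=np.cos(RK[2]),np.sin(RK[2]); X=np.array([c,sn]);Y=np.array([-sn,c]); st=r.get_state(); p=st['tool_pos']
org=p[:2]; print("tcp rack y",((org-RK[:2])@Y*1000).round(2))
for cn in("top","scene"):
    im=r.snapshot(cn); pr=prof(cn,im,org,Y,X,s,.0916); print(cn,"hole now (from tcp)",hole(s,pr,.088,.104))
    im=np.load(f"pics/{cn}0.npy")   # screw holes in the rebate floors, rack y +-98
    for o in(1,-1):
        pr=prof(cn,im,np.array(RK[:2])-.069*X,Y*o,X,s,.079); print(cn,"floor hole",o,hole(s,pr,.094,.102))
E
```

```text
top holes (np.float64(99.41502332498042), np.float64(165.34179321041427)) (np.float64(-97.17964187787564), np.float64(138.74345273684486))
[446, 466, 483, 477, 472, 468, 470, 458, 432, 451, 458, 434, 396, 386] [489, 491, 447, 410, 385, 415, 472, 429, 400, 428, 442, 446, 449, 451]
scene holes (np.float64(98.66802274396656), np.float64(64.96020367774577)) (np.float64(-97.92658781558062), np.float64(65.3908622562846))
[517, 511, 509, 512, 513, 496, 447, 411, 438, 486, 497, 479, 478, 493] [528, 516, 498, 477, 475, 491, 493, 484, 475, 476, 481, 488, 498, 507]
tcp rack y -0.62
top hole now (from tcp) (np.float64(100.48085597891564), np.float64(133.99278313457953))
top floor hole 1 (np.float64(98.03250531248632), np.float64(42.95471678897678))
top floor hole -1 (np.float64(97.97498415636322), np.float64(44.158289114923264))
scene hole now (from tcp) (np.float64(99.93162615618492), np.float64(44.211293956457666))
scene floor hole 1 (np.float64(100.38002948641608), np.float64(39.32818366254082))
scene floor hole -1 (np.float64(94.69218123154769), np.float64(46.133970788933766))
```

Rail hole minus rack hole in the same camera gives about +1.5 mm, and the estimate at the grasp was about +0.4 mm. I'll shift −1.25 mm along y and then approach the shoulders.

```bash
python3 -m jog '[{"wx":0,"wy":0,"wz":0,"dx":0,"dy":0,"dz":0.002,"hand":1},{"wx":0,"wy":0,"wz":0,"dx":0,"dy":-0.005,"dz":0,"hand":1},{"wx":0,"wy":0,"wz":0,"dx":0.01,"dy":-0.0005,"dz":0,"hand":1},{"wx":0,"wy":0,"wz":0,"dx":0.008,"dy":-0.0004,"dz":0,"hand":1},{"wx":0,"wy":0,"wz":0,"dx":0,"dy":0,"dz":0,"hand":1}]'
python3 -m jog '[{"wx":0,"wy":0,"wz":0,"dx":0,"dy":0,"dz":0,"hand":1},{"wx":0,"wy":0,"wz":0,"dx":0,"dy":0,"dz":0,"hand":1},{"wx":0,"wy":0,"wz":0,"dx":0,"dy":0,"dz":0,"hand":1}]' >/dev/null
python3 -c "
from h import *
avg(6)"
```

```text
clock: 11.17
tool_pos: [0.4942, 0.0962, 0.0832]
eef_rot: [0.724, 0.69, 0.0, 0.0]
contact_force: [0.5, -0.4, 0.4]
opening: 0.226
finger_force: 40.0
t 11.72 rack-frame tcp mm [-71.19  -1.88  83.24] yaw err mrad 1.01 tilt [-0.  0.] F [ 0.3  -0.22 -0.74] M [-0.04  -0.09  -0.003]
```

```bash
python3 -m jog '[{"wx":0,"wy":0,"wz":0,"dx":0.006,"dy":-0.0003,"dz":0,"hand":1},{"wx":0,"wy":0,"wz":0,"dx":0,"dy":0,"dz":-0.0016,"hand":1},{"wx":0,"wy":0,"wz":0,"dx":0,"dy":0,"dz":0,"hand":1},{"wx":0,"wy":0,"wz":0,"dx":0,"dy":0,"dz":0,"hand":1}]' >/dev/null
python3 -c "
from h import *
avg(6)"
python3 -m jog '[{"wx":0,"wy":0,"wz":0,"dx":0.003,"dy":-0.00015,"dz":0,"hand":1},{"wx":0,"wy":0,"wz":0,"dx":0,"dy":0,"dz":0,"hand":1},{"wx":0,"wy":0,"wz":0,"dx":0,"dy":0,"dz":0,"hand":1}]' >/dev/null
python3 -c "
from h import *
avg(6)"
```

```text
t 12.35 rack-frame tcp mm [-69.65  -1.91  82.84] yaw err mrad 0.93 tilt [0. 0.] F [-0.3  -0.18 -0.5 ] M [-0.028 -0.074  0.003]
t 12.90 rack-frame tcp mm [-68.86  -1.91  82.84] yaw err mrad 0.89 tilt [0.1 0.1] F [ 0.58  0.12 -0.7 ] M [-0.036 -0.078  0.002]
```

```bash
python3 -m jog '[{"wx":0,"wy":0,"wz":0,"dx":0.002,"dy":-0.0001,"dz":-0.0004,"hand":1},{"wx":0,"wy":0,"wz":0,"dx":0,"dy":0,"dz":0,"hand":1},{"wx":0,"wy":0,"wz":0,"dx":0,"dy":0,"dz":0,"hand":1}]' >/dev/null
python3 -c "
from h import *
avg(6)"
python3 -m jog '[{"wx":0,"wy":0,"wz":0,"dx":0.002,"dy":-0.0001,"dz":0,"hand":1},{"wx":0,"wy":0,"wz":0,"dx":0,"dy":0,"dz":0,"hand":1},{"wx":0,"wy":0,"wz":0,"dx":0,"dy":0,"dz":0,"hand":1}]' >/dev/null
python3 -c "
from h import *
avg(6)"
python3 -m jog '[{"wx":0,"wy":0,"wz":0,"dx":0.002,"dy":-0.0001,"dz":0,"hand":1},{"wx":0,"wy":0,"wz":0,"dx":0,"dy":0,"dz":0,"hand":1},{"wx":0,"wy":0,"wz":0,"dx":0,"dy":0,"dz":0,"hand":1}]' >/dev/null
python3 -c "
from h import *
avg(6)"
```

```text
t 13.45 rack-frame tcp mm [-68.37  -1.89  82.74] yaw err mrad 0.93 tilt [0.1 0. ] F [-0.    0.14 -0.31] M [-0.036 -0.09   0.004]
t 14.00 rack-frame tcp mm [-67.87  -1.9   82.74] yaw err mrad 0.92 tilt [0.1 0. ] F [ 0.05 -0.03 -0.64] M [-0.032 -0.075 -0.   ]
t 14.55 rack-frame tcp mm [-67.38  -1.91  82.74] yaw err mrad 0.9 tilt [0. 0.] F [-0.53  0.25 -0.74] M [-0.014 -0.036 -0.03 ]
```

```bash
python3 -m jog '[{"wx":0,"wy":0,"wz":0,"dx":0.001,"dy":-0.00005,"dz":0,"hand":1},{"wx":0,"wy":0,"wz":0,"dx":0,"dy":0,"dz":0,"hand":1},{"wx":0,"wy":0,"wz":0,"dx":0,"dy":0,"dz":0,"hand":1}]' >/dev/null
python3 -c "
from h import *
avg(4)"
python3 -m jog '[{"wx":0,"wy":0,"wz":0,"dx":0.001,"dy":-0.00005,"dz":0,"hand":1},{"wx":0,"wy":0,"wz":0,"dx":0,"dy":0,"dz":0,"hand":1},{"wx":0,"wy":0,"wz":0,"dx":0,"dy":0,"dz":0,"hand":1}]' >/dev/null
python3 -c "
from h import *
avg(4)"
```

```text
t 15.00 rack-frame tcp mm [-67.37  -1.9   82.73] yaw err mrad 1.02 tilt [-0.3 -0.2] F [-1.43  0.71  0.  ] M [0.012 0.172 0.   ]
t 15.45 rack-frame tcp mm [-67.34  -1.9   82.72] yaw err mrad 1.13 tilt [-0.6 -0.4] F [-3.58  0.35  1.55] M [ 0.051  0.578 -0.027]
```

```bash
python3 -m jog '[{"wx":0,"wy":0,"wz":0,"dx":0,"dy":0,"dz":0.0006,"hand":1},{"wx":0,"wy":0,"wz":0,"dx":0.002,"dy":-0.0001,"dz":0.0002,"hand":1},{"wx":0,"wy":0,"wz":0,"dx":0,"dy":0,"dz":0,"hand":1},{"wx":0,"wy":0,"wz":0,"dx":0,"dy":0,"dz":0,"hand":1}]' >/dev/null
python3 -c "
from h import *
avg(5)"
```

```text
t 16.03 rack-frame tcp mm [-67.35  -1.92  82.72] yaw err mrad 1.3 tilt [-1.4 -1. ] F [-4.74  0.57  0.38] M [ 0.163  0.966 -0.021]
```

```bash
python3 -c "
from h import *
avg(4)"; python3 -m jog '[{"wx":0,"wy":0,"wz":0,"dx":0.001,"dy":-0.00005,"dz":0,"hand":1},{"wx":0,"wy":0,"wz":0,"dx":0,"dy":0,"dz":0,"hand":1},{"wx":0,"wy":0,"wz":0,"dx":0,"dy":0,"dz":0,"hand":1},{"wx":0,"wy":0,"wz":0,"dx":0,"dy":0,"dz":0,"hand":1}]' >/dev/null
python3 -c "
from h import *
avg(5)"
```

```text
t 16.23 rack-frame tcp mm [-67.36  -1.92  82.72] yaw err mrad 1.33 tilt [-1.4 -1. ] F [-5.27  0.93  0.92] M [ 0.167  0.956 -0.033]
t 16.82 rack-frame tcp mm [-67.33  -1.93  82.72] yaw err mrad 1.37 tilt [-1.7 -1.2] F [-5.44  0.76  1.08] M [ 0.157  1.06  -0.011]
```

```bash
python3 -m jog '[{"wx":0,"wy":0,"wz":0,"dx":0.002,"dy":-0.0001,"dz":0,"hand":1},{"wx":0,"wy":0,"wz":0,"dx":0,"dy":0,"dz":0,"hand":1},{"wx":0,"wy":0,"wz":0,"dx":0,"dy":0,"dz":0,"hand":1},{"wx":0,"wy":0,"wz":0,"dx":0,"dy":0,"dz":0,"hand":1}]' >/dev/null
python3 -c "
from h import *
avg(5)"
python3 -m jog '[{"wx":0,"wy":0,"wz":0,"dx":0.002,"dy":-0.0001,"dz":0,"hand":1},{"wx":0,"wy":0,"wz":0,"dx":0,"dy":0,"dz":0,"hand":1},{"wx":0,"wy":0,"wz":0,"dx":0,"dy":0,"dz":0,"hand":1},{"wx":0,"wy":0,"wz":0,"dx":0,"dy":0,"dz":0,"hand":1}]' >/dev/null
python3 -c "
from h import *
avg(5)"
```

```text
t 17.40 rack-frame tcp mm [-67.33  -1.92  82.73] yaw err mrad 1.6 tilt [-2.4 -1.6] F [-6.76  0.9   1.95] M [ 0.196  1.289 -0.04 ]
t 17.98 rack-frame tcp mm [-67.33  -1.94  82.73] yaw err mrad 1.76 tilt [-3.1 -2. ] F [-7.25  1.38  3.14] M [ 0.213  1.48  -0.048]
```

```bash
python3 -m jog '[{"wx":-0.0001,"wy":-0.0015,"wz":0,"dx":0,"dy":0,"dz":0.001,"hand":1},{"wx":0,"wy":0,"wz":0,"dx":0.002,"dy":-0.0001,"dz":0,"hand":1},{"wx":0,"wy":0,"wz":0,"dx":0,"dy":0,"dz":0,"hand":1},{"wx":0,"wy":0,"wz":0,"dx":0,"dy":0,"dz":0,"hand":1}]' >/dev/null
python3 -c "
from h import *
avg(5)"
```

```text
t 18.57 rack-frame tcp mm [-67.3   -1.95  82.73] yaw err mrad 1.91 tilt [-1.8 -0.4] F [-8.26  1.5   1.69] M [ 0.286  1.614 -0.057]
```

```bash
python3 -m jog '[{"wx":0,"wy":-0.0006,"wz":-0.0006,"dx":0.001,"dy":0.0008,"dz":0.0004,"hand":1},{"wx":0,"wy":0,"wz":0,"dx":0.002,"dy":-0.0001,"dz":0,"hand":1},{"wx":0,"wy":0,"wz":0,"dx":0,"dy":0,"dz":0,"hand":1},{"wx":0,"wy":0,"wz":0,"dx":0,"dy":0,"dz":0,"hand":1}]' >/dev/null
python3 -c "
from h import *
avg(6)"
```

```text
t 19.20 rack-frame tcp mm [-67.3   -1.95  82.73] yaw err mrad 0.96 tilt [-2.3 -0.1] F [-9.42  1.23  2.29] M [ 0.274  1.866 -0.032]
```

```bash
python3 -m jog '[{"wx":0,"wy":-0.0005,"wz":-0.0004,"dx":0.002,"dy":0.0004,"dz":0.0008,"hand":1},{"wx":0,"wy":-0.0005,"wz":0,"dx":0.002,"dy":-0.0001,"dz":0.0006,"hand":1},{"wx":0,"wy":0,"wz":0,"dx":0,"dy":0,"dz":0,"hand":1},{"wx":0,"wy":0,"wz":0,"dx":0,"dy":0,"dz":0,"hand":1}]' >/dev/null
python3 -c "
from h import *
avg(6)"
```

```text
t 19.83 rack-frame tcp mm [-67.28  -1.95  82.74] yaw err mrad 0.47 tilt [-2.5  0.3] F [-10.5    1.36   0.48] M [ 0.312  2.149 -0.019]
```

```bash
python3 -m jog '[{"wx":0,"wy":-0.0004,"wz":-0.0002,"dx":0.002,"dy":0.0005,"dz":0.0006,"hand":1},{"wx":0,"wy":0,"wz":0,"dx":0.001,"dy":0,"dz":0.0001,"hand":1},{"wx":0,"wy":0,"wz":0,"dx":0,"dy":0,"dz":0,"hand":1},{"wx":0,"wy":0,"wz":0,"dx":0,"dy":0,"dz":0,"hand":1}]' >/dev/null
python3 -c "
from h import *
avg(8)"
```

```text
t 20.57 rack-frame tcp mm [-67.28  -1.96  82.75] yaw err mrad 0.26 tilt [-3.2  0.2] F [-11.45   1.51   0.28] M [0.31  2.38  0.014]
```

```bash
python3 -m jog '[{"wx":0.0006,"wy":-0.0004,"wz":0,"dx":0.001,"dy":0.0005,"dz":0,"hand":1},{"wx":0.0004,"wy":-0.0004,"wz":0,"dx":0,"dy":0,"dz":0,"hand":1},{"wx":0,"wy":0,"wz":0,"dx":0,"dy":0,"dz":0,"hand":1},{"wx":0,"wy":0,"wz":0,"dx":0,"dy":0,"dz":0,"hand":1}]' >/dev/null
python3 -c "
from h import *
avg(8)"
```

```text
t 21.30 rack-frame tcp mm [-67.27  -1.94  82.73] yaw err mrad 0.27 tilt [-1.1 -0.2] F [-12.25   1.25   0.5 ] M [ 0.288  2.464 -0.01 ]
```

```bash
python3 -m jog '[{"wx":0,"wy":0,"wz":0,"dx":0,"dy":0,"dz":0,"hand":1},{"wx":0,"wy":0,"wz":0,"dx":0,"dy":0,"dz":0,"hand":1},{"wx":0,"wy":0,"wz":0,"dx":0,"dy":0,"dz":0,"hand":1},{"wx":0,"wy":0,"wz":0,"dx":0,"dy":0,"dz":0,"hand":1},{"wx":0,"wy":0,"wz":0,"dx":0,"dy":0,"dz":0,"hand":1}]'
python3 - <<'E'
from h import *
from scipy.ndimage import map_coordinates
avg(6); im=r.snapshot("top").astype(float).sum(2); cv2.imwrite("pics/top9.png",im/3)
c,sn=np.cos(RK[2]),np.sin(RK[2]); ys=np.arange(.086,.103,.0005)
g=[]
for x in np.linspace(-.074,-.063,9):
    q=proj("top",np.c_[c*x-sn*ys+RK[0],sn*x+c*ys+RK[1],np.full(len(ys),.0916)]); g.append(map_coordinates(im,[q[:,1],q[:,0]],order=1))
g=np.array(g); m=np.median(g)-g.min(0); w=np.clip(m-.4*m.max(),0,None); print("hole rack y",1000*(w*ys).sum()/w.sum(),m.max())
E
```

```text
clock: 21.72
tool_pos: [0.4974, 0.096, 0.0827]
eef_rot: [0.724, 0.69, -0.001, -0.0]
contact_force: [-11.8, 2.7, -0.5]
opening: 0.226
finger_force: 40.0
t 22.02 rack-frame tcp mm [-67.28  -1.94  82.73] yaw err mrad 0.26 tilt [-1.2 -0.2] F [-12.15   1.17   0.75] M [ 0.258  2.487 -0.024]
hole rack y 98.4504508527095 161.36199043312632[ WARN:0@4.651] global loadsave.cpp:1063 imwrite_ Unsupported depth image for selected encoder is fallbacked to CV_8U.
```

```bash
python3 -c "
from plant import r;print(r.finish_job())"
```

```text
the job is handed in; nothing more can be done
None
```

The rail is in both rebates, pressed against the shoulders with about 12 N shared evenly, still gripped at 40 N. It rests on the rebate floors with about 1 N, and its ends look flush to within about 0.5 mm in the top camera. I handed the job in at about 22 s; the arm never touched the screwdriver, spice jar or sanding block, but I took no final picture of them.

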